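# Glue and clamp a model house

## Robot

A 6-joint arm with a two-finger parallel gripper is mounted at the origin on the work surface. World frame = base frame: x ahead of the robot, y to its left, z up, the work surface at z = 0. Lengths are in m, angles in degrees, forces in N, time in s.
With the tool pointing down it reaches from about 0.4 to 0.825 m from the base axis. Payload 7 kg.
Tool frame: the origin (TCP) lies on the centre line of the jaws, within the pads' length; the fingertips stand 22 mm ahead of it and the grasp point (between the pads) lies 3 mm ahead of it; z points along the fingers, y is the line along which they close (so a half turn about z gives the same grasp; the last joint's range is limited). The gripper opens to 88 mm and grips with 3 to 60 N. Pads are 19 mm wide; open, the fingers measure 130 mm over their backs; the gripper's body (78 mm by 193 mm) begins 47 mm behind the grasp point.
Start: joints at [16.507, 20.546, 0.682, 0, -70.136, -16.507], TCP at [0.675, -0, 0.249] pointing down, gripper open.
Joint ranges: [-176.03, 176.03], [-82.01, 121.73], [-58.28, 71.71], [-173.87, 95.51], [-174.79, -0.11], [-173.66, 173.66]. Speed limits (degrees/s): [136.94, 136.94, 172.46, 180, 180, 180].

## Interface

Orientations are given as [roll, pitch, yaw] about the fixed x, y, z axes, in that order (R = Rz(yaw) Ry(pitch) Rx(roll)).
In Python, from plant import get_state, cams, r gives the robot as it stands.
- The arm moves only by the tool apply_moves, never from a script. Its argument "targets" is a list of rows, each an object with "dp": the shift along the world's x, y, z in m, a list of three; "yaw": the turn about the world's z in degrees. In form: [{"dp": [x, y, z], "yaw": yaw}, ...]. A call has 1 to 20 rows; each row is the pose to reach, as a shift and turn from the pose commanded when the call began; what a row does not reach only later rows make up. A row lasts 1/12 s, in which the tool goes at most 41.7 mm and 7.16 degrees, less where a joint would pass 70% of its speed; a pose out of reach is approached as far as the arm can. A call with a gripper value outside its range is refused whole. "grip" is the gripper command: -1 is fully open, 1 is shut, values between are in proportion, set as the call begins (left out, the last holds). The fingers move at their own pace and stop on an object; "squeeze" is the grip in N (left out, the last holds). Time passes only in rows, so rows that repeat a pose let the fingers close. It gives the time, the measured TCP pose, the force, the opening and the grip force at its end, in the units of the state.
- get_state(): the state, without advancing time (a new reading comes with each control period).
- cams.capture(name): name is "scene" or "side" or "wrist"; returns a dict with "image" (420x560x3 uint8, red, green, blue), "range_z" (420x560 float32, m along the optical axis (not along the pixel's ray), 0 where there is no reading), "fx", "fy", "cx", "cy" (pixels), "R" (3x3) and "t" (3): a world point X has camera coordinates R X + t; the wrist camera has in their place "T_tool_cam" (4x4, takes a point from camera to tool coordinates, whose origin is the TCP and whose axes are the flange's). Camera axes: x right, y down, z forward; pixel columns grow to the right and rows downward; lengths in m; the calibration is good to about 2 mm. A picture is of the moment at which its call begins: read the wrist's pose just before it.
- r.close_job(): hands the job in; it is judged then, once.
The state is a dict: "time_s": time; "joints": joint angles; "qd": joint speeds; "joint_torque": joint torques, N m; "tcp_pos": TCP position; "eef_rot": TCP orientation; "contact_force": force on the tool from outside, world axes, zero at the start; "moment": the same for the moment, N m; "gripper_width": finger opening in m; "gripper_force": force on a finger pad.
Only numpy, scipy, OpenCV 4.12 (cv2) and the standard library are available. Lean on these libraries where they do the work, as an engineer would, in place of code of your own. Each camera call takes 0.05 s, during which the arm holds its last target. There are 200 camera calls.

## Task

Take the blue brush from its white stand, dip its bristles well into the white glue pot, touch them to the middle of the cream house's bare wall that faces the red wing in the orange bar clamp, and hang the brush back in the stand. Then pump the clamp's black trigger towards its handle, stroke after stroke and without touching the steel bar, until the bar's black sprung pad has pushed the red wing tight against the cream house and the pad is about half pressed in, never fully, as that would crush the model. Finish while still holding the trigger squeezed so that the pressure stays on, and leave the pot and everything else in place.

Things in the scene. Friction and masses are not known exactly. Their poses are not given: they have to be found in the camera images.
- clamp: Orange bar clamp, fixed; wooden board 470 x 130 x 12 mm. Origin on the table under its handle; x along the bar from handle to fixed jaw, y across, z up. Handle: upright post, 20 mm in x, 26 in y, top at z 192. Casing x -18 to 62, 38 wide, top z 106. Steel bar 39 mm above the table, under the trigger; then pad, wing between guide rails, cream house, fixed jaw (ends at x 319, 87 high).
- trigger_front (a point): Centre of the front face (away from the handle) of the black trigger blade, 70 mm above its pivot; at rest 166 mm over the table, 55 mm ahead of the clamp's origin; moves with it, y along the pivot. Blade 12 mm thick, 26 wide, top 187 mm high; handle and blade together 65 mm at rest. Push towards the handle: 3 N idle, 10 to 15 N driving the bar, 20 N under pressure.
- trigger_angle (a joint): Trigger angle, rad: 0 at rest (blade leans 0.18 away from the handle), grows as it is squeezed to the handle, stop at 0.36 (25 mm at trigger_front). A spring returns it. A squeeze drives the bar on by ratchet teeth 8 mm apart: up to 0.16 rad may be idle until a tooth catches, then about 50 mm of bar per rad, mostly 16 mm in a full stroke. On the way back the bar stays.
- bar_travel (a joint): How far the bar is driven to the fixed jaw, m: 0 to 0.012 at the start, stop at 0.068. The pad's front face lies at clamp x = 125 mm + this - the pad's compression; the wing meets the house when that is 178 mm. The bar holds by itself against about 11 N, so the trigger may be let go between strokes.
- pad_press (a joint): Compression of the sprung black pad on the end of the bar, m: 0 free, 0.010 fully pressed in (the gap between the pad and the dark block behind it shrinks from 14 to 4 mm), 1.6 N per mm. Pushing the wing along reads under 0.002; it rises once the wing has met the house. Wanted at the end: 0.003 to 0.007; above 0.009 the model is crushed.
- wing_center (a point): Centre of the loose red-brown house wing with a dark grey roof (44 mm along the clamp's x, 50 mm wide, walls 56 mm and ridge 74 mm high, 200 g), 35 mm above its underside; it stands on the clamp's board with a gap of 30 to 38 mm to the cream house. Axes as the clamp's.
- wing: The same red-brown wing; origin at the centre of its underside.
- house: Cream house with red roof, fixed in the clamp: 70 mm in x, 62 in y, ridge 98 mm above the table. Origin at the centre of its underside, axes as the clamp's.
- joint_face (a point): Centre of the cream house's bare wall that faces the wing, on the wall's surface, 47 mm above the table (the wall reaches 78 mm over the table); axes as the clamp's, the wall faces -x.
- brush_grip (a point): Centre of the grip of the blue glue brush, which hangs upright in the stand: round grip 14 mm thick from 30 mm below to 32 mm above this point. z runs up the brush. Below the grip a yellow collar disc (36 mm across, 5 mm thick, underside 35 mm below this point), then a 10 mm shaft to the bristles. 50 g.
- brush_tip (a point): Tip of the bristles (rigid, about 10 mm across), 120 mm below brush_grip and 85 mm below the collar's underside.
- brush: The brush; origin at the bristle tip.
- stand: White brush stand (90 x 90 mm, fixed): a level plate with its top 104 mm above the table on two side walls; origin on the table at its centre. The brush hangs in the plate's central hole by its collar.
- stand_hole (a point): Centre of the 22 mm square hole in the stand, at the plate's top.
- pot: White open glue pot (loose, 400 g), 64 mm across at the rim, 55 mm high, walls 4 mm, floor about 5 mm thick; origin at the centre of its underside. It must stay upright where it is.
- tower: Bystander: grey model tower, 50 x 50 x 150 mm.
- tram: Bystander: red model tram, 110 mm long.
- paint_jar: Bystander: amber jar with yellow cap, 60 mm high.
- tape_roll: Bystander: roll of brown tape lying flat, 90 mm across.
- varnish_can: Bystander: can, 80 mm high.
- villa: Bystander: green model villa, 80 x 70 x 70 mm.
- trigger: The black trigger blade; origin on its pivot, which is level along the clamp's y, 36 mm ahead of the clamp's origin and 96 mm above the table.
- ram: The steel bar with the black pad on its end, not to be touched by the robot. Origin above the clamp's origin at the start of its travel, 39 mm over the table.
Not all that is in view belongs to the job. Leave any purple look-alike of the brush alone.

How it is judged (in metres and radians):
On the way, in this order (a step that is already met when the one before it is completed fails the run):
1. the bristles are dipped into the pot, their tip at least 15 mm below its rim (z of brush_tip in the frame of pot between 0 and 0.04 m and horizontal distance between brush_tip and pot below 0.028 m), for 0.1 s.
2. the brush touches the cream house's bare wall, its tip within 30 mm of the wall's centre (distance between brush_tip and joint_face below 0.03 m and contact force between brush and house above 0.2 N), for 0.05 s.
3. the brush hangs in the stand again, let go (horizontal distance between brush_tip and stand_hole below 0.015 m and height (world z) of brush_tip below 0.025 m and angle between brush's own z axis and vertical below 0.15 rad and contact force between the fingers and brush below 0.1 N), for 0.2 s.
At the end, for the whole second after the job is handed in: The wing is pressed flush (within 0.06 rad) against the cream house with 2 to 20 N, the pad compressed 2.5 to 7.8 mm, while the fingers still hold the trigger squeezed (over 0.04 rad, over 1 N); the brush hangs upright in the stand (tip within 15 mm of the hole's axis), the pot is upright (value of joint pad_press between 0.0025 and 0.0078 m and contact force between wing and house between 2 and 20 N and angle between the x axis of wing and the x axis of house, either way round below 0.06 rad and contact force between the fingers and trigger above 1 N and value of joint trigger_angle above 0.04 rad and horizontal distance between brush_tip and stand_hole below 0.015 m and height (world z) of brush_tip below 0.025 m and angle between brush's own z axis and vertical below 0.15 rad and angle between pot's own z axis and vertical below 0.1 rad); the arm keeps its last pose, push and grip.
It fails at once if the pad is pressed fully in and crushes the model (over 9 mm) (value of joint pad_press above 0.009 m).
It fails at once if the robot pushes the bar or its pad directly (contact force between any of the arm, the fingers and ram above 1 N).
It fails at once if the pot is shoved more than 30 mm or tipped (distance of pot from where it was at the start of the episode above 0.03 m or angle between pot's own z axis and vertical above 0.4 rad).
It fails at once if a bystander is moved more than 30 mm (distance of any of tower, tram, paint_jar, tape_roll, varnish_can, villa from where it was at the start of the episode above 0.03 m).
It also fails if it takes over 61 s, if anything falls off the work surface, if the arm or the gripper's body presses on something with over 40 N, if the wrist force passes 120 N, or if a joint passes its speed limit or range.

## Working session

There is one attempt and no reset: what is moved stays moved. The work goes in short steps, Python scripts to look and compute and a tool call to move; the robot and the scene stay as the last step left them, time stands still between calls to the robot, and variables do not carry over. Pictures are saved under pics/ and viewed, at most 10 in all, crops included, and the job is handed in when it is done.

Besides the shell and the picture viewer there is one more tool, called after "Request:" by a JSON object that holds its "api" and its "payload", one argument or row to a line. apply_moves: Moves the arm, as the interface text tells. Its arguments: {"type":"object","properties":{"targets":{"type":"array","items":{"type":"object","properties":{"dp":{"type":"array","items":{"type":"number"}},"yaw":{"type":"number"}}}},"grip":{"type":"number"},"squeeze":{"type":"number"}},"required":["targets"]}

```bash
mkdir -p pics; ls
cat > h.py <<'E'
import numpy as np, cv2
from plant import get_state, cams, r
def cap(n):
    c=cams.capture(n); return c
def cloud(c):
    z=c["range_z"]; v,u=np.mgrid[:z.shape[0],:z.shape[1]]
    P=np.stack([(u-c["cx"])/c["fx"]*z,(v-c["cy"])/c["fy"]*z,z],-1)
    W=(P-c["t"])@c["R"]; W[z<=0]=np.nan
    return W
E
python3 - <<'E'
from h import *
s=get_state(); print(s)
for n in ("scene","side"):
    c=cap(n); cv2.imwrite(f"pics/{n}0.png",c["image"][...,::-1]); np.savez(f"{n}0.npz",**c)
    print(n, c["R"],c["t"],c["fx"])
E
```

```text
pics
{'time_s': 0.0, 'joints': array([ 1.65040435e+01,  2.05921088e+01,  6.34456327e-01, -2.09478100e-02,
       -7.01343632e+01, -1.65091188e+01]), 'qd': array([-0.02654162, -0.05862755, -0.02054759,  0.02999238,  0.01534878,
        0.07876289]), 'joint_torque': array([-8.00930356e-04, -5.82726967e+01,  2.93058443e+01,  6.99745238e+00,
        6.93249181e-03, -2.06530804e-04]), 'tcp_pos': array([ 6.74559132e-01, -4.87834988e-05,  2.47617621e-01]), 'eef_rot': array([ 1.79906181e+02, -7.27014571e-03, -9.00122036e+01]), 'contact_force': array([-0.09917839,  0.48512119, -0.34949996]), 'moment': array([-0.01049193, -0.00596286, -0.00493646]), 'gripper_force': 0.0, 'gripper_width': 0.08753300537098968}
scene [[-1.52833382e-01  9.88251588e-01 -8.68995001e-04]
 [ 5.76385457e-01  8.84238244e-02 -8.12379857e-01]
 [-8.02758844e-01 -1.24659637e-01 -5.83127956e-01]] [ 0.15543378 -0.25583159  1.68930663] 421.2865932406203
side [[ 0.97923534 -0.20270883 -0.00269727]
 [-0.10423934 -0.4920535  -0.86430175]
 [ 0.17387439  0.84663598 -0.50296641]] [-0.64509193  0.14120824  1.29181858] 537.9772333893429
```

View pics/scene0.png

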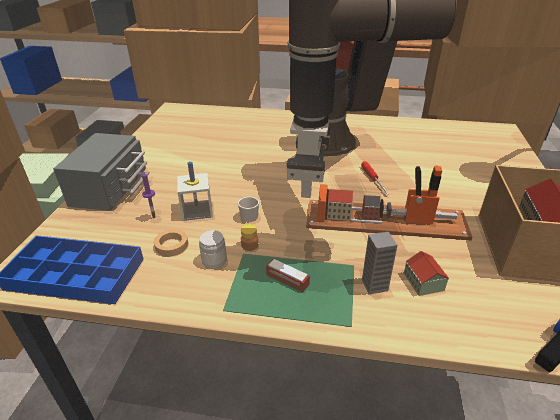

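View pics/side0.png

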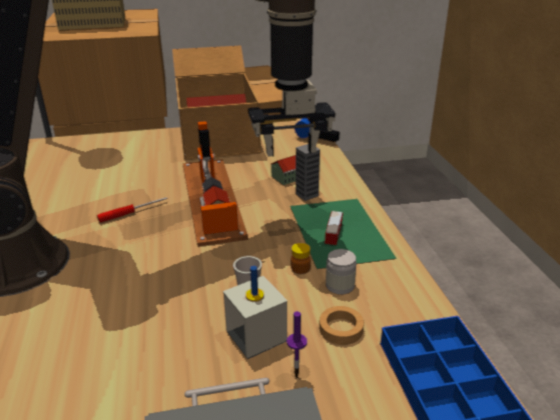

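```bash
cat >> h.py <<'E'
def load(n): 
    return dict(np.load(n,allow_pickle=True))
def reg(c,box,zr,hsv=None):
    W=cloud(c); u0,v0,u1,v1=box; m=np.zeros(W.shape[:2],bool); m[v0:v1,u0:u1]=1
    m&=(W[...,2]>zr[0])&(W[...,2]<zr[1])
    if hsv is not None:
        H=cv2.cvtColor(c["image"],cv2.COLOR_RGB2HSV); m&=cv2.inRange(H,np.array(hsv[0]),np.array(hsv[1]))>0
    return W[m]
def info(n,P): 
    if len(P)==0: print(n,'none');return
    print(n,len(P),'min',P.min(0).round(4),'max',P.max(0).round(4),'med',np.median(P,0).round(4))
    if len(P)>5: 
        (a,b),(w,h),t=cv2.minAreaRect((P[:,:2]*1000).astype(np.float32)); print('   rect mm',round(a,1),round(b,1),round(w,1),round(h,1),round(t,2))
E
python3 - <<'E'
from h import *
S=load("scene0.npz"); D=load("side0.npz")
info('stand S',reg(S,(170,165,220,205),(.098,.11),((0,0,120),(179,60,255))))
info('stand D',reg(D,(215,270,295,330),(.098,.11),((0,0,120),(179,60,255))))
info('grip S',reg(S,(180,155,205,200),(.11,.19),((105,100,30),(130,255,255))))
info('grip D',reg(D,(240,255,270,300),(.11,.19),((105,100,30),(130,255,255))))
info('collar S',reg(S,(175,165,210,195),(.095,.12),((20,120,100),(35,255,255))))
info('collar D',reg(D,(235,275,275,310),(.095,.12),((20,120,100),(35,255,255))))
info('potrim S',reg(S,(232,190,264,224),(.05,.06)))
info('potrim D',reg(D,(225,250,272,282),(.05,.06)))
info('pot S',reg(S,(232,190,264,224),(.01,.06)))
or_=((3,170,90),(14,255,255))
info('handle S',reg(S,(420,155,450,200),(.13,.2)))
info('handletop S',reg(S,(420,155,450,200),(.185,.2)))
info('handle D',reg(D,(190,115,215,170),(.185,.2)))
info('casing S',reg(S,(400,180,445,230),(.10,.112)))
info('casing D',reg(D,(190,140,230,200),(.10,.112)))
info('jaw S',reg(S,(310,180,335,225),(.08,.093)))
info('jaw D',reg(D,(195,190,245,240),(.08,.093)))
info('board S',reg(S,(300,195,475,240),(.006,.017)))
info('trigblack S',reg(S,(410,160,428,200),(.115,.2),((0,0,0),(179,255,70))))
info('trigblack D',reg(D,(190,110,225,180),(.115,.2),((0,0,0),(179,255,60))))
for n,c,b in(('S',S,(325,185,360,225)),('D',D,(195,170,230,215))):
    info('house '+n,reg(c,b,(.05,.105)))
E
```

```text
stand S 449 min [ 0.4676 -0.4122  0.0984] max [ 0.5846 -0.3032  0.1095] med [ 0.5396 -0.3533  0.1052]
   rect mm 525.5 -358.7 95.8 90.3 19.78
stand D 1151 min [ 0.469  -0.4178  0.0986] max [ 0.581  -0.3043  0.1066] med [ 0.5186 -0.3714  0.1025]
   rect mm 524.7 -361.8 91.2 93.1 21.26
grip S 7 min [ 0.522  -0.3603  0.1713] max [ 0.532  -0.3533  0.1739] med [ 0.5273 -0.3562  0.1732]
   rect mm 527.5 -357.2 5.1 10.6 42.85
grip D 144 min [ 0.5187 -0.3707  0.112 ] max [ 0.53   -0.3555  0.1712] med [ 0.5241 -0.3664  0.1495]
   rect mm 524.1 -363.3 14.1 11.3 70.33
collar S 56 min [ 0.505  -0.3747  0.1059] max [ 0.545  -0.3399  0.1133] med [ 0.532  -0.3538  0.1095]
   rect mm 525.9 -357.6 37.3 32.0 19.05
collar D 146 min [ 0.5081 -0.3798  0.1026] max [ 0.5417 -0.3457  0.1195] med [ 0.5235 -0.3667  0.1073]
   rect mm 524.9 -363.5 32.9 32.7 83.28
potrim S 104 min [ 0.5028 -0.2209  0.05  ] max [ 0.5702 -0.1596  0.0595] med [ 0.5348 -0.1893  0.0546]
   rect mm 534.3 -191.0 65.7 61.9 43.98
potrim D 121 min [ 0.5012 -0.2266  0.0503] max [ 0.5632 -0.1602  0.0563] med [ 0.5262 -0.1843  0.0527]
   re
[... 1065 characters left out ...]
mm 492.2 59.9 104.8 90.1 89.05
board S 2674 min [ 0.3581 -0.0167  0.0061] max [0.5693 0.4697 0.017 ] med [0.5223 0.2494 0.0129]
   rect mm 459.9 226.8 199.6 489.2 2.9
trigblack S 126 min [0.4761 0.2768 0.1161] max [0.5024 0.2997 0.1894] med [0.4965 0.2872 0.1572]
   rect mm 492.9 283.2 29.2 19.2 48.17
trigblack D 226 min [0.4668 0.2665 0.1153] max [0.4954 0.3302 0.1857] med [0.481  0.2808 0.1541]
   rect mm 481.2 298.3 28.0 64.2 1.07
house S 567 min [0.4569 0.0306 0.05  ] max [0.5413 0.1134 0.1004] med [0.5164 0.0737 0.0823]
   rect mm 496.1 72.8 84.4 78.4 4.71
house D 891 min [0.4465 0.0078 0.0501] max [0.5233 0.3024 0.0999] med [0.4856 0.0604 0.081 ]
   rect mm 491.4 153.2 294.4 74.6 86.53
```

Run:
```python
from h import *
S=load("scene0.npz"); D=load("side0.npz")
a=cv2.resize(S["image"][150:245,295:480],None,fx=4,fy=4,interpolation=cv2.INTER_CUBIC)
b=cv2.resize(D["image"][110:245,180:250],None,fx=4,fy=4,interpolation=cv2.INTER_CUBIC)[:,:]
a=cv2.resize(a,(500,257)); b=cv2.resize(b,(280,540))
o=np.zeros((560,800,3),np.uint8); o[:257,:500]=a; o[:540,510:790]=b
e=cv2.resize(S["image"][150:230,160:275],(480,334),interpolation=cv2.INTER_CUBIC)[:290]; o[265:555,:480]=e
cv2.imwrite("pics/crop0.png",o[...,::-1])
```

```text
(no output)
```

View pics/crop0.png

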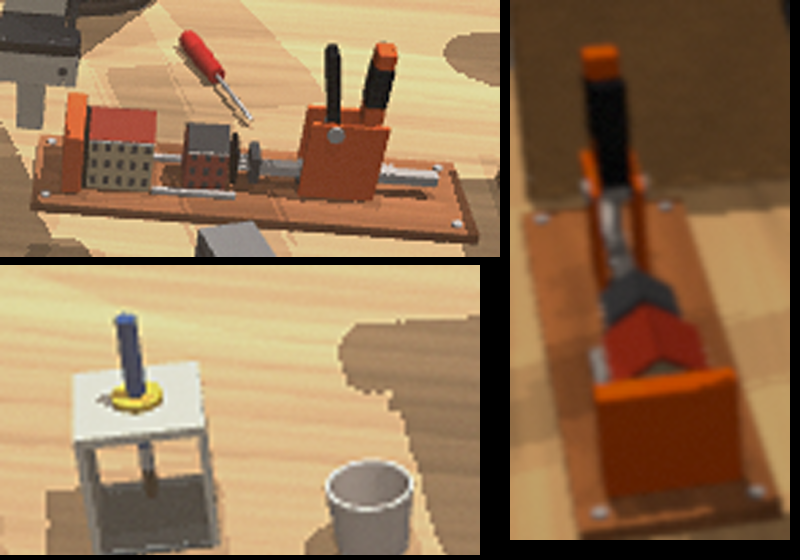

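Request:
{"api": "apply_moves", "payload": {
  "targets": [
    {"dp":[-0.03,-0.07,0.01]},
    {"dp":[-0.06,-0.14,0.02]},
    {"dp":[-0.09,-0.21,0.03]},
    {"dp":[-0.12,-0.28,0.04]},
    {"dp":[-0.15,-0.36,0.05]},
    {"dp":[-0.15,-0.36,0.05]},
    {"dp":[-0.15,-0.36,0.05]},
    {"dp":[-0.15,-0.36,0.05]},
    {"dp":[-0.15,-0.36,0.05]},
    {"dp":[-0.15,-0.36,0.05]},
    {"dp":[-0.15,-0.36,0.05]},
    {"dp":[-0.15,-0.36,0.05]},
    {"dp":[-0.15,-0.36,0.05]},
    {"dp":[-0.15,-0.36,0.05]}
  ],
  "grip": -1
}}

```text
$.targets[0]: bad value
```

```bash
cat >> h.py <<'E'
from scipy.spatial.transform import Rotation as Ro
def wrist():
    s=get_state(); c=cams.capture("wrist")
    T=np.eye(4); T[:3,:3]=Ro.from_euler("xyz",s["eef_rot"],degrees=True).as_matrix(); T[:3,3]=s["tcp_pos"]
    M=np.linalg.inv(T@c["T_tool_cam"]); c["R"]=M[:3,:3]; c["t"]=M[:3,3]; return s,c
E
python3 - <<'E'
from h import *
s,c=wrist(); np.savez("w1.npz",**c); cv2.imwrite("pics/w1.png",c["image"][...,::-1])
print(s["time_s"],s["tcp_pos"],s["eef_rot"]); print(c["T_tool_cam"])
info('stand',reg(c,(0,0,560,420),(.09,.115),((0,0,120),(179,60,255))))
info('grip',reg(c,(0,0,560,420),(.12,.19),((105,100,30),(130,255,255))))
info('collar',reg(c,(0,0,560,420),(.095,.12),((20,120,100),(35,255,255))))
info('pot',reg(c,(0,0,560,420),(.05,.06)))
E
```

```text
0.1 [ 6.74593927e-01 -1.86004804e-05  2.47703166e-01] [ 1.79913197e+02 -8.87535430e-03 -9.00063270e+01]
[[-4.05668611e-04 -9.67821212e-01 -2.51638504e-01  6.66059809e-02]
 [ 9.99999899e-01 -4.41554464e-04  8.61442376e-05  8.56024481e-04]
 [-1.94484325e-04 -2.51638443e-01  9.67821293e-01 -1.35792079e-01]
 [ 0.00000000e+00  0.00000000e+00  0.00000000e+00  1.00000000e+00]]
stand none
grip none
collar none
pot 2385 min [ 0.4515 -0.1833  0.05  ] max [0.7886 0.3097 0.06  ] med [ 0.6527 -0.156   0.0584]
   rect mm 581.9 38.7 468.0 316.3 72.3
```

View pics/w1.png

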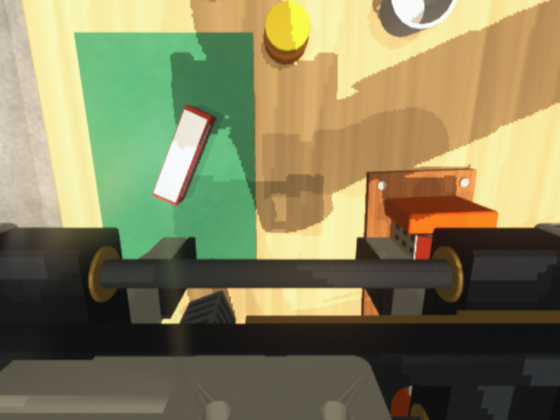

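Request:
{"api": "apply_moves", "payload": {
  "targets": [
    {"dp":[-0.03,-0.05,0.02],"yaw":0},
    {"dp":[-0.07,-0.1,0.04],"yaw":0},
    {"dp":[-0.11,-0.16,0.06],"yaw":0},
    {"dp":[-0.15,-0.22,0.08],"yaw":0},
    {"dp":[-0.15,-0.27,0.08],"yaw":0},
    {"dp":[-0.15,-0.27,0.08],"yaw":0},
    {"dp":[-0.15,-0.27,0.08],"yaw":0},
    {"dp":[-0.15,-0.27,0.08],"yaw":0},
    {"dp":[-0.15,-0.27,0.08],"yaw":0},
    {"dp":[-0.15,-0.27,0.08],"yaw":0},
    {"dp":[-0.15,-0.27,0.08],"yaw":0},
    {"dp":[-0.15,-0.27,0.08],"yaw":0}
  ],
  "grip": -1,
  "squeeze": 25
}}

```text
time_s: 1.15
tcp_pos: [0.5252, -0.2692, 0.328]
eef_rot: [180.0, 0.0, -90.0]
contact_force: [0.5, 0.6, 0.1]
gripper_width: 0.0878
gripper_force: 0.0
```

Run:
```python
from h import *
s,c=wrist(); np.savez("w1.npz",**c); cv2.imwrite("pics/w2.png",c["image"][...,::-1])
print(s["time_s"],s["tcp_pos"],s["eef_rot"])
info('stand',reg(c,(0,0,560,420),(.09,.115),((0,0,120),(179,60,255))))
info('grip',reg(c,(0,0,560,420),(.12,.19),((105,100,30),(130,255,255))))
info('griptop',reg(c,(0,0,560,420),(.165,.18),((105,100,30),(130,255,255))))
info('collar',reg(c,(0,0,560,420),(.10,.12),((20,120,100),(35,255,255))))
```

```text
1.15 [ 0.52516107 -0.26924829  0.3280212 ] [ 1.79956860e+02  2.39872637e-02 -8.99588727e+01]
stand 5794 min [ 0.469  -0.4161  0.1005] max [ 0.5816 -0.3016  0.1108] med [ 0.5247 -0.3612  0.1036]
   rect mm 524.9 -358.5 89.8 89.8 20.58
grip 140 min [ 0.5201 -0.3634  0.167 ] max [ 0.5301 -0.3515  0.1719] med [ 0.5251 -0.3574  0.1705]
   rect mm 525.1 -357.4 10.0 11.9 0.38
griptop 140 min [ 0.5201 -0.3634  0.167 ] max [ 0.5301 -0.3515  0.1719] med [ 0.5251 -0.3574  0.1705]
   rect mm 525.1 -357.4 10.0 11.9 0.38
collar 645 min [ 0.5081 -0.3755  0.1028] max [ 0.5426 -0.3408  0.1141] med [ 0.5258 -0.3557  0.1086]
   rect mm 525.4 -358.1 34.4 34.7 0.29
```

View pics/w2.png

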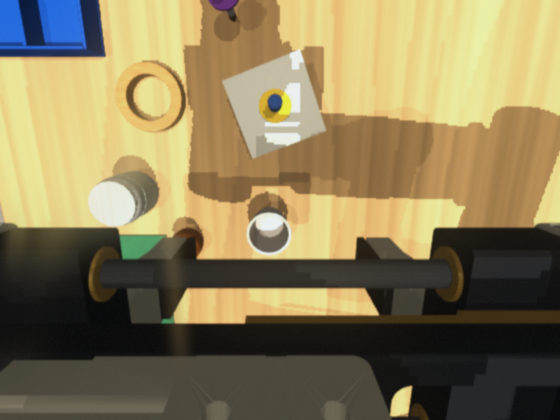

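Request:
{"api": "apply_moves", "payload": {
  "targets": [
    {"dp":[0,-0.035,0],"yaw":0},
    {"dp":[0,-0.07,0],"yaw":0},
    {"dp":[0,-0.0885,-0.02],"yaw":0},
    {"dp":[0,-0.0885,-0.06],"yaw":0},
    {"dp":[0,-0.0885,-0.1],"yaw":0},
    {"dp":[0,-0.0885,-0.13],"yaw":0},
    {"dp":[0,-0.0885,-0.16],"yaw":0},
    {"dp":[0,-0.0885,-0.18],"yaw":0},
    {"dp":[0,-0.0885,-0.18],"yaw":0},
    {"dp":[0,-0.0885,-0.18],"yaw":0},
    {"dp":[0,-0.0885,-0.18],"yaw":0}
  ]
}}

```text
time_s: 2.12
tcp_pos: [0.5263, -0.3584, 0.15]
eef_rot: [-179.9, -0.1, -89.9]
contact_force: [-0.2, 0.2, 0.4]
gripper_width: 0.0875
gripper_force: 0.0
```

Request:
{"api": "apply_moves", "payload": {
  "targets": [
    {"dp":[0,0,0],"yaw":0},
    {"dp":[0,0,0],"yaw":0},
    {"dp":[0,0,0],"yaw":0},
    {"dp":[0,0,0],"yaw":0},
    {"dp":[0,0,0],"yaw":0},
    {"dp":[0,0,0],"yaw":0},
    {"dp":[0,0,0],"yaw":0},
    {"dp":[0,0,0],"yaw":0},
    {"dp":[0,0,0],"yaw":0},
    {"dp":[0,0,0],"yaw":0}
  ],
  "grip": 1,
  "squeeze": 25
}}

```text
time_s: 2.95
tcp_pos: [0.5249, -0.3585, 0.1485]
eef_rot: [180.0, 0.0, -90.0]
contact_force: [0.3, -0.6, 0.2]
gripper_width: 0.0265
gripper_force: 0.0
```

Run:
```python
from h import *
c=load("w1.npz")
info('rim',reg(c,(235,200,302,252),(.05,.06)))
info('pot',reg(c,(235,200,302,252),(.02,.05)))
```

```text
rim 372 min [ 0.5022 -0.2218  0.05  ] max [ 0.5655 -0.1623  0.0566] med [ 0.5339 -0.1923  0.0541]
   rect mm 534.0 -192.0 63.0 59.2 5.25
pot 523 min [ 0.5074 -0.2215  0.02  ] max [ 0.5607 -0.1629  0.05  ] med [ 0.5351 -0.1729  0.0365]
   rect mm 534.1 -192.3 53.3 58.5 2.23
```

Request:
{"api": "apply_moves", "payload": {
  "targets": [
    {"dp":[0,0,0],"yaw":0},
    {"dp":[0,0,0],"yaw":0},
    {"dp":[0,0,0],"yaw":0},
    {"dp":[0,0,0],"yaw":0},
    {"dp":[0,0,0],"yaw":0}
  ]
}}

```text
time_s: 3.37
tcp_pos: [0.5249, -0.3585, 0.1485]
eef_rot: [180.0, 0.0, -90.0]
contact_force: [-0.9, -1.0, -1.2]
gripper_width: 0.0131
gripper_force: 25.0
```

Request:
{"api": "apply_moves", "payload": {
  "targets": [
    {"dp":[0,0,0.02],"yaw":0},
    {"dp":[0,0,0.05],"yaw":0},
    {"dp":[0,0,0.09],"yaw":0},
    {"dp":[0,0,0.12],"yaw":0},
    {"dp":[0,0.02,0.13],"yaw":0},
    {"dp":[0.002,0.055,0.13],"yaw":0},
    {"dp":[0.005,0.09,0.13],"yaw":0},
    {"dp":[0.008,0.125,0.13],"yaw":0},
    {"dp":[0.009,0.155,0.13],"yaw":0},
    {"dp":[0.009,0.168,0.13],"yaw":0},
    {"dp":[0.009,0.168,0.13],"yaw":0},
    {"dp":[0.009,0.168,0.12],"yaw":0}
  ]
}}

```text
time_s: 4.37
tcp_pos: [0.5351, -0.1903, 0.2704]
eef_rot: [-179.8, -0.1, -89.9]
contact_force: [0.6, 0.2, 0.6]
gripper_width: 0.0135
gripper_force: 25.0
```

Run:
```python
from h import *
for n in ("scene","side"):
    c=cap(n)
    W=cloud(c); m=(np.abs(W[...,0]-.534)<.05)&(np.abs(W[...,1]+.191)<.05)&(W[...,2]>.06)&(W[...,2]<.3)
    H=cv2.cvtColor(c["image"],cv2.COLOR_RGB2HSV)
    for k,h in (('blue',((105,100,30),(130,255,255))),('yel',((20,120,100),(35,255,255)))):
        info(n+k,W[m&(cv2.inRange(H,np.array(h[0]),np.array(h[1]))>0)])
    info(n+'shaft',W[m&(W[...,2]<.2)]); info(n+'shaftlow',W[m&(W[...,2]<.17)])
print(get_state()["gripper_width"],get_state()["tcp_pos"])
```

```text
sceneblue none
sceneyel 55 min [ 0.5185 -0.2062  0.2291] max [ 0.5532 -0.1742  0.2338] med [ 0.5433 -0.1876  0.2316]
   rect mm 536.3 -190.1 32.6 30.1 12.5
sceneshaft 58 min [ 0.5319 -0.1946  0.1436] max [ 0.5416 -0.185   0.1994] med [ 0.5379 -0.1894  0.1755]
   rect mm 536.8 -189.9 9.4 9.2 5.94
sceneshaftlow 23 min [ 0.5319 -0.1946  0.1436] max [ 0.5397 -0.1868  0.1699] med [ 0.5377 -0.1892  0.1588]
   rect mm 535.8 -190.4 8.1 6.8 12.27
sideblue 181 min [ 0.5257 -0.204   0.1854] max [ 0.5387 -0.1922  0.2887] med [ 0.5321 -0.1986  0.26  ]
   rect mm 532.3 -198.1 13.2 11.2 3.34
sideyel 17 min [ 0.5194 -0.2119  0.22  ] max [ 0.5484 -0.1788  0.2279] med [ 0.5373 -0.2071  0.2228]
   rect mm 534.1 -195.3 33.2 26.9 82.37
sideshaft 116 min [ 0.5264 -0.2009  0.1343] max [ 0.5367 -0.1909  0.1999] med [ 0.5313 -0.1957  0.1728]
   rect mm 531.5 -195.9 10.4 9.9 0.63
sideshaftlow 54 min [ 0.5264 -0.2001  0.1343] max [ 0.5349 -0.1911  0.17  ] med [ 0.531  -0.1959  0.1563]
   rect mm 531.0 -196.0 8.7 8.1 11.84
0.013319634302143873 [ 0.53316529 -0.19090487  0.26668565]
```

Request:
{"api": "apply_moves", "payload": {
  "targets": [
    {"dp":[0,0,-0.03],"yaw":0},
    {"dp":[0,0,-0.06],"yaw":0},
    {"dp":[0,0,-0.09],"yaw":0},
    {"dp":[0,0,-0.11],"yaw":0},
    {"dp":[0,0,-0.118],"yaw":0},
    {"dp":[0,0,-0.118],"yaw":0},
    {"dp":[0,0,-0.118],"yaw":0},
    {"dp":[0,0,-0.118],"yaw":0},
    {"dp":[0,0,-0.118],"yaw":0}
  ]
}}

```text
time_s: 5.22
tcp_pos: [0.5349, -0.1909, 0.1521]
eef_rot: [-179.8, -0.0, -90.0]
contact_force: [-0.2, -0.4, -1.2]
gripper_width: 0.0136
gripper_force: 25.0
```

Request:
{"api": "apply_moves", "payload": {
  "targets": [
    {"dp":[0,0,0.03],"yaw":0},
    {"dp":[0,0,0.06],"yaw":0},
    {"dp":[0,0,0.1],"yaw":0},
    {"dp":[0,0.0,0.14],"yaw":0},
    {"dp":[0,0.03,0.17],"yaw":0},
    {"dp":[-0.005,0.07,0.18],"yaw":0},
    {"dp":[-0.01,0.11,0.18],"yaw":0},
    {"dp":[-0.02,0.15,0.18],"yaw":0},
    {"dp":[-0.03,0.19,0.18],"yaw":0},
    {"dp":[-0.045,0.23,0.18],"yaw":0},
    {"dp":[-0.045,0.26,0.18],"yaw":0},
    {"dp":[-0.045,0.29,0.18],"yaw":0},
    {"dp":[-0.045,0.32,0.18],"yaw":0},
    {"dp":[-0.045,0.35,0.18],"yaw":0},
    {"dp":[-0.045,0.38,0.18],"yaw":0},
    {"dp":[-0.045,0.39,0.18],"yaw":0},
    {"dp":[-0.045,0.39,0.18],"yaw":0},
    {"dp":[-0.045,0.39,0.18],"yaw":0}
  ]
}}

```text
time_s: 6.72
tcp_pos: [0.4889, 0.1998, 0.3313]
eef_rot: [-180.0, 0.0, -89.9]
contact_force: [-0.3, -0.4, -0.4]
gripper_width: 0.0134
gripper_force: 25.0
```

Run:
```python
from h import *
s,c=wrist(); np.savez("w3.npz",**c); cv2.imwrite("pics/w3.png",c["image"][...,::-1])
print(s["time_s"],s["tcp_pos"],s["eef_rot"])
```

```text
6.7167 [0.48885119 0.19979424 0.33126676] [-1.79957745e+02  3.09178308e-02 -8.99191385e+01]
```

View pics/w3.png

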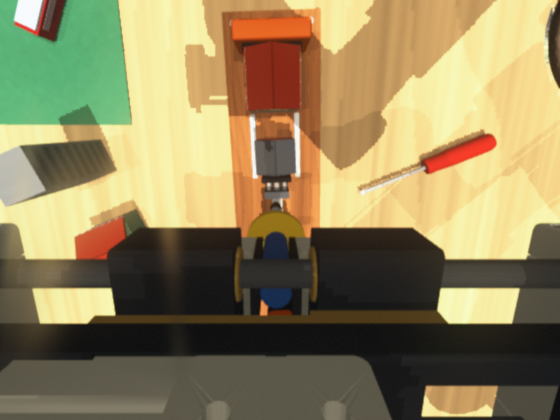

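Run:
```python
from h import *
c=load("w3.npz"); W=cloud(c)
info('jaw',reg(c,(225,10,320,45),(.080,.093)))
info('house roof',reg(c,(235,40,310,120),(.07,.1)))
info('wing roof',reg(c,(245,125,305,180),(.05,.08)))
info('board',reg(c,(220,8,325,225),(.008,.016),((0,120,40),(14,255,255))))
for v in range(104,212,2): print(v,W[v,275].round(4),c["image"][v,275], W[v,264].round(4))
```

```text
jaw 1861 min [0.4484 0.0145 0.0801] max [0.5383 0.0451 0.0929] med [0.4933 0.0283 0.0864]
   rect mm 493.3 30.7 89.8 29.5 2.45
house roof 3911 min [0.4493 0.0356 0.07  ] max [0.5354 0.1139 0.099 ] med [0.4921 0.0745 0.0871]
   rect mm 491.0 75.0 86.2 75.7 2.09
wing roof 1108 min [0.4613 0.1472 0.0504] max [0.5158 0.2008 0.08  ] med [0.4861 0.1717 0.0729]
   rect mm 488.6 174.9 53.0 53.0 2.95
board 9422 min [ 0.4245 -0.015   0.0084] max [0.559  0.2801 0.0159] med [0.4934 0.1339 0.0115]
   rect mm 489.6 133.1 130.1 296.7 2.0
104 [0.4888 0.1083 0.0976] [130  41  25] [0.5016 0.1078 0.0893]
106 [0.4888 0.1103 0.0954] [129  41  26] [0.5016 0.1101 0.0913]
108 [0.4888 0.1126 0.0961] [122  55  36] [0.5017 0.1122 0.0894]
110 [0.4889 0.1127 0.0548] [102  83  57] [0.5026 0.1132 0.0639]
112 [0.489  0.1133 0.0106] [115  73  43] [0.5045 0.1133 0.0111]
114 [0.489  0.116  0.0105] [132  78  41] [0.5046 0.116  0.0113]
116 [0.489  0.1187 0.0103] [201 120  61] [0.5046 0.1187 0.01  ]
118 [0.489  0.1214 0.011 ] [237 155  82] [0.5046 0.1214 0.0106]
120 [0.489  0.1242 0.0123] [238 156  82] [0.5046 0.1242 0.0
[... 2094 characters left out ...]
0.2229 0.0105]
190 [0.4888 0.2185 0.047 ] [74 65 56] [0.5055 0.2258 0.0114]
192 [0.4888 0.2198 0.0544] [94 87 80] [0.5039 0.2198 0.0542]
194 [0.4888 0.2227 0.0538] [110 105  98] [0.5055 0.2318 0.0119]
196 [0.4888 0.2254 0.0542] [109 104  97] [0.5055 0.2349 0.0121]
198 [0.4888 0.2283 0.0538] [119 113 104] [0.5056 0.2382 0.0111]
200 [0.4888 0.2343 0.0405] [135 126 112] [0.5056 0.2414 0.0108]
202 [0.4885 0.1951 0.2131] [71 59 46] [0.5056 0.244  0.0129]
204 [0.4885 0.1956 0.2181] [49 32 20] [0.5057 0.2477 0.0108]
206 [0.4885 0.1953 0.2259] [64 52 41] [0.5057 0.2506 0.0116]
208 [0.4884 0.1951 0.233 ] [93 85 75] [0.5057 0.2537 0.0119]
210 [0.4883 0.1824 0.2858] [100  85  54] [0.5057 0.2566 0.0127]
```

Request:
{"api": "apply_moves", "payload": {
  "targets": [
    {"dp":[0.001,-0.04,0],"yaw":0},
    {"dp":[0.001,-0.07,0],"yaw":0},
    {"dp":[0.001,-0.07,-0.02],"yaw":0},
    {"dp":[0.001,-0.07,-0.06],"yaw":0},
    {"dp":[0.001,-0.07,-0.09],"yaw":0},
    {"dp":[0.001,-0.07,-0.12],"yaw":0},
    {"dp":[0.001,-0.07,-0.14],"yaw":0},
    {"dp":[0.001,-0.07,-0.155],"yaw":0},
    {"dp":[0.001,-0.07,-0.155],"yaw":0},
    {"dp":[0.001,-0.07,-0.155],"yaw":0},
    {"dp":[0.001,-0.07,-0.155],"yaw":0}
  ]
}}

```text
time_s: 7.68
tcp_pos: [0.4908, 0.1292, 0.177]
eef_rot: [-179.9, 0.0, -90.0]
contact_force: [0.7, -0.4, -0.4]
gripper_width: 0.0136
gripper_force: 25.0
```

Request:
{"api": "apply_moves", "payload": {
  "targets": [
    {"dp":[0,-0.004,0],"yaw":0},
    {"dp":[0,-0.008,0],"yaw":0},
    {"dp":[0,-0.011,0],"yaw":0},
    {"dp":[0,-0.0125,0],"yaw":0},
    {"dp":[0,-0.0125,0],"yaw":0},
    {"dp":[0,-0.0125,0],"yaw":0}
  ]
}}

```text
time_s: 8.18
tcp_pos: [0.4903, 0.1173, 0.176]
eef_rot: [-179.9, 0.0, -90.0]
contact_force: [-0.7, 1.4, 1.0]
gripper_width: 0.0136
gripper_force: 25.0
```

Request:
{"api": "apply_moves", "payload": {
  "targets": [
    {"dp":[0,-0.001,0],"yaw":0},
    {"dp":[0,-0.002,0],"yaw":0},
    {"dp":[0,-0.002,0],"yaw":0},
    {"dp":[0,-0.002,0],"yaw":0},
    {"dp":[0,-0.002,0],"yaw":0}
  ]
}}

```text
time_s: 8.6
tcp_pos: [0.4905, 0.1157, 0.1759]
eef_rot: [-179.9, 0.1, -90.0]
contact_force: [0.5, 4.2, 1.8]
gripper_width: 0.0135
gripper_force: 25.0
```

Request:
{"api": "apply_moves", "payload": {
  "targets": [
    {"dp":[0,0.008,0],"yaw":0},
    {"dp":[0,0.014,0.01],"yaw":0},
    {"dp":[0,0.014,0.05],"yaw":0},
    {"dp":[0,0.014,0.09],"yaw":0},
    {"dp":[0,0.0,0.11],"yaw":0},
    {"dp":[0.003,-0.04,0.11],"yaw":0},
    {"dp":[0.006,-0.08,0.11],"yaw":0},
    {"dp":[0.009,-0.12,0.11],"yaw":0},
    {"dp":[0.012,-0.16,0.11],"yaw":0},
    {"dp":[0.015,-0.2,0.11],"yaw":0},
    {"dp":[0.018,-0.24,0.11],"yaw":0},
    {"dp":[0.021,-0.28,0.11],"yaw":0},
    {"dp":[0.024,-0.32,0.11],"yaw":0},
    {"dp":[0.027,-0.36,0.11],"yaw":0},
    {"dp":[0.03,-0.4,0.11],"yaw":0},
    {"dp":[0.033,-0.44,0.11],"yaw":0},
    {"dp":[0.035,-0.465,0.11],"yaw":0},
    {"dp":[0.035,-0.474,0.11],"yaw":0},
    {"dp":[0.035,-0.474,0.11],"yaw":0},
    {"dp":[0.035,-0.474,0.11],"yaw":0}
  ]
}}

```text
time_s: 10.27
tcp_pos: [0.5246, -0.3589, 0.2852]
eef_rot: [179.9, 0.0, -90.1]
contact_force: [1.0, 1.4, -0.5]
gripper_width: 0.0136
gripper_force: 25.0
```

Run:
```python
from h import *
print(get_state()["tcp_pos"])
for n in ("scene","side"):
    c=cap(n)
    W=cloud(c); m=(np.abs(W[...,0]-.525)<.05)&(np.abs(W[...,1]+.358)<.05)&(W[...,2]>.12)&(W[...,2]<.3)
    for a,b in((.25,.28),(.235,.25),(.19,.23),(.15,.17)): info(n+str(a),W[m&(W[...,2]>a)&(W[...,2]<b)])
```

```text
[ 0.52455238 -0.35891244  0.28524756]
scene0.25 85 min [ 0.5017 -0.3696  0.2505] max [ 0.5502 -0.3454  0.2798] med [ 0.5374 -0.3534  0.272 ]
   rect mm 526.2 -358.0 48.6 24.1 1.23
scene0.235 67 min [ 0.504  -0.3766  0.2352] max [ 0.5424 -0.3403  0.2495] med [ 0.5308 -0.3558  0.2466]
   rect mm 524.1 -358.4 36.8 32.9 20.09
scene0.19 45 min [ 0.5213 -0.3628  0.1912] max [ 0.5333 -0.3519  0.2295] med [ 0.5261 -0.3559  0.2096]
   rect mm 526.0 -356.0 11.6 9.3 48.12
scene0.15 7 min [ 0.524  -0.3583  0.1592] max [ 0.5308 -0.3537  0.1695] med [ 0.5273 -0.3561  0.1643]
   rect mm 527.7 -357.0 4.2 6.2 42.63
side0.25 257 min [ 0.5001 -0.3744  0.2502] max [ 0.5441 -0.3541  0.28  ] med [ 0.5219 -0.3685  0.27  ]
   rect mm 522.2 -364.4 20.3 43.9 89.61
side0.235 188 min [ 0.5049 -0.3797  0.2383] max [ 0.5401 -0.3447  0.2499] med [ 0.5208 -0.367   0.2444]
   rect mm 522.3 -362.6 34.6 34.7 86.48
side0.19 98 min [ 0.5178 -0.3673  0.1909] max [ 0.5279 -0.3568  0.2295] med [ 0.522  -0.3634  0.2091]
   rect mm 522.5 -362.1 9.6 9.6 82.94
side0.15 26 min [ 0.5186 -0.3659  0.1549] max [ 0.5264 -0.3581  0.1686] med [ 0.5223 -0.3619  0.1634]
   rect mm 522.0 -362.2 6.7 7.8 78.23
```

Request:
{"api": "apply_moves", "payload": {
  "targets": [
    {"dp":[0,0,-0.03],"yaw":0},
    {"dp":[0,0,-0.06],"yaw":0},
    {"dp":[0,0,-0.085],"yaw":0},
    {"dp":[0,0,-0.105],"yaw":0},
    {"dp":[0,0,-0.12],"yaw":0},
    {"dp":[0,0,-0.13],"yaw":0},
    {"dp":[0,0,-0.136],"yaw":0},
    {"dp":[0,0,-0.136],"yaw":0},
    {"dp":[0,0,-0.136],"yaw":0}
  ]
}}

```text
time_s: 11.12
tcp_pos: [0.5256, -0.3588, 0.1505]
eef_rot: [-179.9, -0.0, -89.9]
contact_force: [0.6, -0.0, -1.6]
gripper_width: 0.0136
gripper_force: 25.0
```

Request:
{"api": "apply_moves", "payload": {
  "targets": [
    {"dp":[0,0,0],"yaw":0},
    {"dp":[0,0,0],"yaw":0},
    {"dp":[0,0,0],"yaw":0},
    {"dp":[0,0,0],"yaw":0},
    {"dp":[0,0,0],"yaw":0},
    {"dp":[0,0,0],"yaw":0},
    {"dp":[0,0,0],"yaw":0}
  ],
  "grip": 0
}}

```text
time_s: 11.7
tcp_pos: [0.525, -0.3591, 0.1496]
eef_rot: [-180.0, -0.0, -90.0]
contact_force: [0.8, -0.8, 0.3]
gripper_width: 0.0434
gripper_force: 0.0
```

Request:
{"api": "apply_moves", "payload": {
  "targets": [
    {"dp":[0,0,0.02],"yaw":0},
    {"dp":[0,0,0.05],"yaw":0},
    {"dp":[0,0,0.08],"yaw":0},
    {"dp":[0,0.02,0.12],"yaw":0},
    {"dp":[0,0.05,0.15],"yaw":0},
    {"dp":[0,0.085,0.15],"yaw":0},
    {"dp":[0,0.09,0.15],"yaw":0},
    {"dp":[0,0.09,0.15],"yaw":0}
  ]
}}

```text
time_s: 12.37
tcp_pos: [0.5253, -0.2672, 0.3009]
eef_rot: [-179.9, -0.0, -89.9]
contact_force: [0.6, -0.2, -0.6]
gripper_width: 0.0436
gripper_force: 0.0
```

Run:
```python
from h import *
s,c=wrist()
info('griptop',reg(c,(0,0,560,420),(.13,.2),((105,100,30),(130,255,255))))
info('collar',reg(c,(0,0,560,420),(.10,.14),((20,120,100),(35,255,255))))
```

```text
griptop 179 min [ 0.5196 -0.3634  0.1684] max [ 0.5302 -0.3519  0.1727] med [ 0.5245 -0.3574  0.1705]
   rect mm 524.9 -357.6 10.7 11.5 0.53
collar 752 min [ 0.5073 -0.3752  0.1025] max [ 0.5418 -0.3405  0.1258] med [ 0.5245 -0.3551  0.1086]
   rect mm 524.6 -357.8 34.6 34.8 0.41
```

Request:
{"api": "apply_moves", "payload": {
  "targets": [
    {"dp":[-0.003,0.04,0],"yaw":0},
    {"dp":[-0.006,0.08,0],"yaw":0},
    {"dp":[-0.009,0.12,0],"yaw":0},
    {"dp":[-0.012,0.16,0],"yaw":0},
    {"dp":[-0.015,0.2,0],"yaw":0},
    {"dp":[-0.018,0.24,0],"yaw":0},
    {"dp":[-0.021,0.28,0],"yaw":0},
    {"dp":[-0.024,0.32,0],"yaw":0},
    {"dp":[-0.028,0.36,0],"yaw":0},
    {"dp":[-0.032,0.4,0],"yaw":0},
    {"dp":[-0.036,0.44,0],"yaw":0},
    {"dp":[-0.04,0.475,0],"yaw":0},
    {"dp":[-0.04,0.502,0],"yaw":0},
    {"dp":[-0.04,0.502,-0.02],"yaw":0},
    {"dp":[-0.04,0.502,-0.06],"yaw":0},
    {"dp":[-0.04,0.502,-0.09],"yaw":0},
    {"dp":[-0.04,0.502,-0.115],"yaw":0},
    {"dp":[-0.04,0.502,-0.115],"yaw":0},
    {"dp":[-0.04,0.502,-0.115],"yaw":0},
    {"dp":[-0.04,0.502,-0.115],"yaw":0}
  ],
  "grip": 1,
  "squeeze": 40
}}

```text
time_s: 14.08
tcp_pos: [0.4862, 0.233, 0.1858]
eef_rot: [-179.9, 0.0, -90.0]
contact_force: [0.3, 0.4, 0.8]
gripper_width: 0.0002
gripper_force: 0.0
```

Run:
```python
from h import *
s,c=wrist(); np.savez("w4.npz",**c); print(s["tcp_pos"],s["gripper_width"],s["contact_force"])
d=cap("side"); e=cap("scene")
o=np.zeros((420,800,3),np.uint8); o[:,:380]=c["image"][:,90:470]
o[:200,385:785]=cv2.resize(e["image"][150:235,310:480],(400,200)); o[205:415,385:665]=cv2.resize(d["image"][100:205,170:310],(280,210))
cv2.imwrite("pics/w4.png",o[...,::-1])
W=cloud(c)
for v in range(0,300,3): print(v,W[v,280].round(4),c["image"][v,280])
```

```text
[0.4862105  0.23303494 0.18576288] 0.00020457133528182026 [0.32051394 0.37876622 0.76448408]
0 [0.4824 0.0865 0.093 ] [131  36  22]
3 [0.4824 0.0876 0.0913] [131  38  21]
6 [0.4824 0.0899 0.0929] [131  37  22]
9 [0.4824 0.0916 0.0928] [131  37  22]
12 [0.4824 0.0931 0.0922] [130  37  20]
15 [0.4824 0.0949 0.0921] [133  37  23]
18 [0.4824 0.0968 0.0925] [133  39  24]
21 [0.4824 0.0983 0.0919] [131  37  23]
24 [0.4824 0.1005 0.0933] [131  37  24]
27 [0.4823 0.1019 0.0916] [131  37  22]
30 [0.4823 0.1039 0.0925] [132  38  23]
33 [0.4823 0.1056 0.0921] [130  37  23]
36 [0.4823 0.1074 0.092 ] [131  38  23]
39 [0.4823 0.1094 0.0927] [131  39  24]
42 [0.4823 0.1114 0.0932] [130  38  22]
45 [0.4823 0.113  0.0923] [97 33 20]
48 [0.4821 0.1114 0.077 ] [155 136  98]
51 [0.4821 0.1127 0.0738] [101  86  60]
54 [0.482  0.1128 0.0647] [81 69 47]
57 [0.4818 0.1129 0.055 ] [81 69 48]
60 [0.4817 0.1128 0.0429] [81 68 47]
63 [0.4815 0.1126 0.0295] [81 69 48]
66 [0.4813 0.1124 0.0146] [85 69 47]
69 [0.4812 0.1144 0.011 ] [120  71  39]
72 [0.4813 0.1174 0.0134] [119  69  38]
75 [0.4812 0.1198 0.0125] [14
[... 2180 characters left out ...]
1729] [24 20 16]
246 [0.4831 0.2244 0.1768] [23 19 15]
249 [0.4832 0.2241 0.1816] [23 18 15]
252 [0.4832 0.2237 0.1862] [22 19 16]
255 [0.4833 0.2241 0.1887] [21 17 14]
258 [0.4833 0.224  0.1924] [24 21 18]
261 [0.484  0.2023 0.243 ] [38 37 34]
264 [0.4841 0.2022 0.2452] [40 39 37]
267 [0.484  0.2035 0.2442] [45 45 43]
270 [0.4841 0.2034 0.2464] [47 46 43]
273 [0.4841 0.2042 0.2465] [47 48 44]
276 [0.4841 0.2041 0.2483] [44 45 42]
279 [0.4841 0.2053 0.2477] [46 46 44]
282 [0.4841 0.207  0.2463] [45 45 43]
285 [0.4841 0.2074 0.2472] [42 43 41]
288 [0.4835 0.2289 0.2104] [28 28 27]
291 [0.4835 0.2311 0.2089] [20 19 19]
294 [0.4835 0.2326 0.2086] [19 17 17]
297 [0.4835 0.2334 0.2097] [20 18 18]
```

View pics/w4.png

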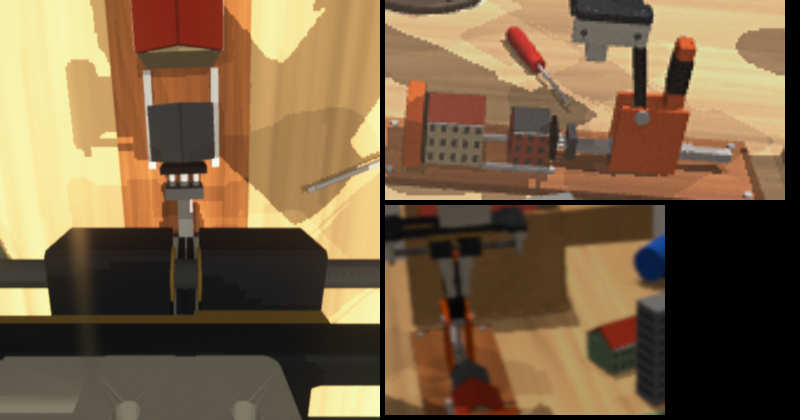

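Request:
{"api": "apply_moves", "payload": {
  "targets": [
    {"dp":[-0.001,0.015,0],"yaw":0},
    {"dp":[-0.002,0.03,0],"yaw":0},
    {"dp":[-0.002,0.034,0],"yaw":0},
    {"dp":[-0.002,0.037,0],"yaw":0},
    {"dp":[-0.002,0.04,0],"yaw":0},
    {"dp":[-0.002,0.043,0],"yaw":0},
    {"dp":[-0.002,0.046,0],"yaw":0},
    {"dp":[-0.002,0.046,0],"yaw":0}
  ]
}}

```text
time_s: 14.9
tcp_pos: [0.4827, 0.2782, 0.1846]
eef_rot: [180.0, -0.1, -90.0]
contact_force: [0.9, -6.5, 3.6]
gripper_width: 0.0004
gripper_force: 3.0
```

Request:
{"api": "apply_moves", "payload": {
  "targets": [
    {"dp":[0,0.003,0],"yaw":0},
    {"dp":[0,0.006,0],"yaw":0},
    {"dp":[0,0.009,0],"yaw":0},
    {"dp":[0,0.012,0],"yaw":0},
    {"dp":[0,0.013,0],"yaw":0},
    {"dp":[0,0.013,0],"yaw":0},
    {"dp":[0,0.013,0],"yaw":0}
  ]
}}

```text
time_s: 15.48
tcp_pos: [0.4825, 0.2889, 0.1849]
eef_rot: [179.9, -0.3, -90.0]
contact_force: [-1.2, -13.8, 10.1]
gripper_width: 0.0007
gripper_force: 7.0
```

```bash
cat >> h.py <<'E'
def gap():
    s,c=wrist(); W=cloud(c); P=W.reshape(-1,3)
    P=P[(np.abs(P[:,0]-.4845)<.009)]
    pad=P[(P[:,2]>.056)&(P[:,2]<.068)&(P[:,1]>.13)&(P[:,1]<.21)]
    blk=P[(P[:,2]>.047)&(P[:,2]<.0575)&(P[:,1]>.14)&(P[:,1]<.235)]
    roof=W.reshape(-1,3); roof=roof[(roof[:,2]>.068)&(roof[:,2]<.09)&(roof[:,1]>.118)&(roof[:,1]<.21)&(np.abs(roof[:,0]-.486)<.03)]
    hw=W.reshape(-1,3); hw=hw[(hw[:,2]>.03)&(hw[:,2]<.07)&(hw[:,1]>.1)&(hw[:,1]<.118)&(np.abs(hw[:,0]-.486)<.02)]
    q=lambda a,b: np.percentile(a[:,1],b).round(4) if len(a) else None
    print('tcp',s["tcp_pos"].round(4),'F',s["contact_force"].round(1),'t',s["time_s"])
    print('pad y 2/98',q(pad,2),q(pad,98),len(pad),'block',q(blk,2),q(blk,10),q(blk,90),len(blk),'roof',q(roof,1),q(roof,99),'wall',q(hw,50))
    return s,c
E
python3 -c "
from h import *
gap()"
```

```text
tcp [0.4825 0.2889 0.1849] F [ -1.2 -13.8  10.1] t 15.4833
pad y 2/98 0.1912 0.1989 249 block 0.1987 0.2122 0.221 299 roof 0.1489 0.1928 wall None
```

Request:
{"api": "apply_moves", "payload": {
  "targets": [
    {"dp":[0,0.003,0],"yaw":0},
    {"dp":[0,0.006,0],"yaw":0},
    {"dp":[0,0.008,0],"yaw":0},
    {"dp":[0,0.008,0],"yaw":0},
    {"dp":[0,0.008,0],"yaw":0}
  ]
}}

```text
time_s: 15.95
tcp_pos: [0.4822, 0.295, 0.1846]
eef_rot: [179.8, -0.5, -90.0]
contact_force: [-0.5, -19.6, 9.3]
gripper_width: 0.0002
gripper_force: 10.3
```

```bash
python3 -c "
from h import *
gap()"
```

```text
tcp [0.4822 0.295  0.1846] F [ -0.5 -19.6   9.3] t 15.95
pad y 2/98 0.187 0.1948 274 block 0.1943 0.1946 0.2171 313 roof 0.145 0.1888 wall None
```

Request:
{"api": "apply_moves", "payload": {
  "targets": [
    {"dp":[0,-0.01,0],"yaw":0},
    {"dp":[0,-0.02,0],"yaw":0},
    {"dp":[0,-0.03,0],"yaw":0},
    {"dp":[0,-0.04,0],"yaw":0},
    {"dp":[0,-0.04,0],"yaw":0},
    {"dp":[0,-0.04,0],"yaw":0}
  ]
}}

```text
time_s: 16.5
tcp_pos: [0.4832, 0.2599, 0.1849]
eef_rot: [-180.0, 0.1, -90.0]
contact_force: [0.8, -0.4, -0.1]
gripper_width: 0.0005
gripper_force: 0.0
```

```bash
python3 -c "
from h import *
gap()"
```

```text
tcp [0.4832 0.2599 0.1849] F [ 0.8 -0.4 -0.1] t 16.5
pad y 2/98 0.1883 0.1945 178 block 0.2078 0.2085 0.2169 264 roof 0.145 0.1884 wall 0.1129
```

Request:
{"api": "apply_moves", "payload": {
  "targets": [
    {"dp":[0,0.006,0],"yaw":0},
    {"dp":[0,0.01,0],"yaw":0},
    {"dp":[0,0.014,0],"yaw":0},
    {"dp":[0,0.018,0],"yaw":0},
    {"dp":[0,0.022,0],"yaw":0},
    {"dp":[0,0.026,0],"yaw":0},
    {"dp":[0,0.03,0],"yaw":0},
    {"dp":[0,0.034,0],"yaw":0},
    {"dp":[0,0.038,0],"yaw":0},
    {"dp":[0,0.041,0],"yaw":0},
    {"dp":[0,0.041,0],"yaw":0},
    {"dp":[0,0.041,0],"yaw":0}
  ]
}}

```text
time_s: 17.55
tcp_pos: [0.4822, 0.2952, 0.1847]
eef_rot: [179.8, -0.7, -90.0]
contact_force: [2.1, -24.0, 12.7]
gripper_width: 0.0006
gripper_force: 13.2
```

Request:
{"api": "apply_moves", "payload": {
  "targets": [
    {"dp":[0,-0.01,0],"yaw":0},
    {"dp":[0,-0.02,0],"yaw":0},
    {"dp":[0,-0.03,0],"yaw":0},
    {"dp":[0,-0.041,0],"yaw":0},
    {"dp":[0,-0.041,0],"yaw":0},
    {"dp":[0,-0.041,0],"yaw":0}
  ]
}}

```text
time_s: 18.05
tcp_pos: [0.4832, 0.2601, 0.1848]
eef_rot: [-180.0, 0.1, -90.0]
contact_force: [-0.6, -0.0, 0.2]
gripper_width: 0.0002
gripper_force: 0.0
```

```bash
python3 -c "
from h import *
gap()"
```

```text
tcp [0.4832 0.2601 0.1848] F [-0.6 -0.   0.2] t 18.05
pad y 2/98 0.172 0.1935 225 block 0.1784 0.1923 0.2012 274 roof 0.1289 0.1724 wall 0.1129
```

Request:
{"api": "apply_moves", "payload": {
  "targets": [
    {"dp":[0,0.006,0],"yaw":0},
    {"dp":[0,0.01,0],"yaw":0},
    {"dp":[0,0.014,0],"yaw":0},
    {"dp":[0,0.018,0],"yaw":0},
    {"dp":[0,0.022,0],"yaw":0},
    {"dp":[0,0.026,0],"yaw":0},
    {"dp":[0,0.03,0],"yaw":0},
    {"dp":[0,0.034,0],"yaw":0},
    {"dp":[0,0.038,0],"yaw":0},
    {"dp":[0,0.041,0],"yaw":0},
    {"dp":[0,0.041,0],"yaw":0},
    {"dp":[0,0.041,0],"yaw":0}
  ]
}}

```text
time_s: 19.1
tcp_pos: [0.4822, 0.2952, 0.1848]
eef_rot: [179.8, -0.7, -90.0]
contact_force: [0.6, -24.8, 11.2]
gripper_width: 0.0004
gripper_force: 13.3
```

Request:
{"api": "apply_moves", "payload": {
  "targets": [
    {"dp":[0,-0.01,0],"yaw":0},
    {"dp":[0,-0.02,0],"yaw":0},
    {"dp":[0,-0.03,0],"yaw":0},
    {"dp":[0,-0.041,0],"yaw":0},
    {"dp":[0,-0.041,0],"yaw":0},
    {"dp":[0,-0.041,0],"yaw":0}
  ]
}}

```text
time_s: 19.6
tcp_pos: [0.4832, 0.2601, 0.1848]
eef_rot: [-180.0, 0.1, -90.0]
contact_force: [-0.5, -0.6, 0.7]
gripper_width: 0.0001
gripper_force: 0.0
```

```bash
python3 -c "
from h import *
s,c=gap(); np.savez('w5.npz',**c)
W=cloud(c)
for v in range(80,160,2): print(v,W[v,280].round(4),c['image'][v,280])
cv2.imwrite('pics/w5.png',cv2.resize(c['image'][0:240,180:380],(600,720)[:2])[:600,:,::-1])"
```

```text
tcp [0.4832 0.2601 0.1848] F [-0.5 -0.6  0.7] t 19.6
pad y 2/98 0.1554 0.1706 273 block 0.1627 0.1632 0.1851 310 roof 0.1183 0.1572 wall 0.1146
80 [0.4788 0.1583 0.0623] [41 36 35]
82 [0.4788 0.16   0.0643] [40 38 36]
84 [0.4788 0.1612 0.0621] [41 38 36]
86 [0.4788 0.1627 0.0621] [36 33 31]
88 [0.4786 0.1627 0.0493] [37 33 29]
90 [0.4785 0.1633 0.0404] [115 109 100]
92 [0.4785 0.1649 0.0406] [143 137 125]
94 [0.4785 0.1666 0.0409] [171 163 149]
96 [0.4785 0.1683 0.042 ] [172 165 151]
98 [0.4785 0.1699 0.0416] [171 164 150]
100 [0.4785 0.1715 0.0416] [170 163 149]
102 [0.4785 0.173  0.0396] [168 161 147]
104 [0.4785 0.1747 0.0414] [146 140 129]
106 [0.4786 0.1771 0.0536] [84 79 77]
108 [0.4786 0.1787 0.054 ] [78 75 73]
110 [0.4787 0.1804 0.0555] [79 75 73]
112 [0.4786 0.1818 0.0534] [80 75 73]
114 [0.4786 0.1835 0.055 ] [79 76 72]
116 [0.4786 0.185  0.0532] [77 74 69]
118 [0.478  0.1856 0.0109] [73 53 42]
120 [0.478  0.1874 0.0106] [99 59 35]
122 [0.478  0.1893 0.0123] [107  65  38]
124 [0.478  0.1912 0.0114] [135  79  44]
126 [0.478  0.193  0.0111] [137  80  45]
128 [0.478  0.1949 0.0128] [137  82  46]
130 [0.478  0.1968 0.0108] [136  81  43]
132 [0.478  0.1987 0.0119] [136  79  44]
134 [0.478  0.2006 0.0109] [133  77  42]
136 [0.478  0.2025 0.0112] [134  78  42]
138 [0.478  0.2044 0.0109] [134  78  43]
140 [0.478  0.2063 0.0116] [135  80  45]
142 [0.478  0.2083 0.0109] [134  79  44]
144 [0.478  0.2102 0.0113] [134  79  44]
146 [0.478  0.2121 0.0113] [133  79  45]
148 [0.478  0.214  0.0118] [133  79  45]
150 [0.478 0.216 0.012] [132  79  43]
152 [0.478  0.218  0.0113] [132  78  42]
154 [0.4779 0.22   0.0111] [130  76  42]
156 [0.4779 0.2219 0.011 ] [131  77  43]
158 [0.478  0.2238 0.0126] [150  87  48]
```

Request:
{"api": "apply_moves", "payload": {
  "targets": [
    {"dp":[0,0.004,0],"yaw":0},
    {"dp":[0,0.008,0],"yaw":0},
    {"dp":[0,0.011,0],"yaw":0},
    {"dp":[0,0.014,0],"yaw":0},
    {"dp":[0,0.014,0],"yaw":0},
    {"dp":[0,0.014,0],"yaw":0}
  ]
}}

```text
time_s: 20.15
tcp_pos: [0.4829, 0.2723, 0.185]
eef_rot: [180.0, -0.2, -90.0]
contact_force: [-0.5, -11.0, 8.0]
gripper_width: 0.0006
gripper_force: 5.5
```

```bash
cat >> h.py <<'E'
def fine():
    s,c=gap(); W=cloud(c)
    m=(np.abs(W[...,0]-.481)<.004)&(W[...,2]>.048)&(W[...,2]<.0578)&(W[...,1]>.165)&(W[...,1]<.195)
    P=W[m]; print('block top: y min',np.sort(P[:,1])[:3].round(4),'max',P[:,1].max().round(4))
    m=(np.abs(W[...,0]-.481)<.006)&(W[...,2]>.058)&(W[...,2]<.067)&(W[...,1]>.145)&(W[...,1]<.18)
    P=W[m]; print('pad top: y',P[:,1].min().round(4),P[:,1].max().round(4))
E
python3 -c "
from h import *
fine()"
```

```text
tcp [0.4829 0.2723 0.185 ] F [ -0.5 -11.    8. ] t 20.15
pad y 2/98 0.1551 0.1725 314 block 0.1626 0.163 0.184 348 roof 0.1192 0.1573 wall 0.1175
block top: y min [0.1747 0.1747 0.1747] max 0.1849
pad top: y 0.1548 0.1631
```

Request:
{"api": "apply_moves", "payload": {
  "targets": [
    {"dp":[0,0.002,0],"yaw":0},
    {"dp":[0,0.004,0],"yaw":0},
    {"dp":[0,0.004,0],"yaw":0},
    {"dp":[0,0.004,0],"yaw":0}
  ]
}}

```text
time_s: 20.53
tcp_pos: [0.4828, 0.2755, 0.1852]
eef_rot: [179.9, -0.3, -90.0]
contact_force: [-1.0, -13.0, 10.7]
gripper_width: 0.0009
gripper_force: 6.9
```

```bash
python3 -c "
from h import *
fine()"
```

```text
tcp [0.4828 0.2755 0.1852] F [ -1.  -13.   10.7] t 20.5333
pad y 2/98 0.1548 0.168 328 block 0.1626 0.163 0.1826 360 roof 0.1212 0.1574 wall None
block top: y min [0.1731 0.1732 0.1733] max 0.1832
pad top: y 0.155 0.1632
```

```bash
python3 -c "
from h import *
for f in('w4.npz','w5.npz'):
    c=load(f);W=cloud(c)
    b=W[(np.abs(W[...,0]-.481)<.004)&(W[...,2]>.048)&(W[...,2]<.0578)&(W[...,1]>.165)&(W[...,1]<.24)]; b=b[b[:,1]>(.21 if f=='w4.npz' else .165)]
    p=W[(np.abs(W[...,0]-.481)<.006)&(W[...,2]>.058)&(W[...,2]<.067)&(W[...,1]>.145)&(W[...,1]<.21)]
    print(f,np.sort(b[:,1])[:3],b[:,1].max(),p[:,1].min(),p[:,1].max())
"
```

```text
w4.npz [0.21835035 0.21838077 0.2185164 ] 0.22789715868253083 0.1983340504792288 0.20448452624274638
w5.npz [0.17628703 0.17634862 0.17636527] 0.18589076524596662 0.15593766737369458 0.16298625599844863
```

Request:
{"api": "apply_moves", "payload": {
  "targets": [
    {"dp":[0,0.0015,0],"yaw":0},
    {"dp":[0,0.0025,0],"yaw":0},
    {"dp":[0,0.0025,0],"yaw":0},
    {"dp":[0,0.0025,0],"yaw":0},
    {"dp":[0,0.0025,0],"yaw":0},
    {"dp":[0,0.0025,0],"yaw":0}
  ]
}}

```text
time_s: 21.08
tcp_pos: [0.4827, 0.2775, 0.1853]
eef_rot: [179.9, -0.3, -90.0]
contact_force: [-1.3, -16.0, 11.6]
gripper_width: 0.0006
gripper_force: 7.7
```

```bash
python3 -c "
from h import *
fine()
d=cap('side');e=cap('scene');c=cap('wrist')
o=np.zeros((420,800,3),np.uint8); o[:400,:400]=cv2.resize(c['image'][20:160,210:350],(400,400),interpolation=cv2.INTER_NEAREST)
o[:200,405:785]=cv2.resize(e['image'][150:235,310:480],(380,200)); o[205:415,405:785]=cv2.resize(e['image'][150:240,155:275],(380,210))
cv2.imwrite('pics/w6.png',o[...,::-1])"
```

```text
tcp [0.4827 0.2775 0.1853] F [ -1.3 -16.   11.6] t 21.0833
pad y 2/98 0.1548 0.1632 322 block 0.1626 0.1629 0.1819 382 roof 0.1232 0.1573 wall None
block top: y min [0.172  0.1721 0.1721] max 0.1823
pad top: y 0.1548 0.1631
```

View pics/w6.png

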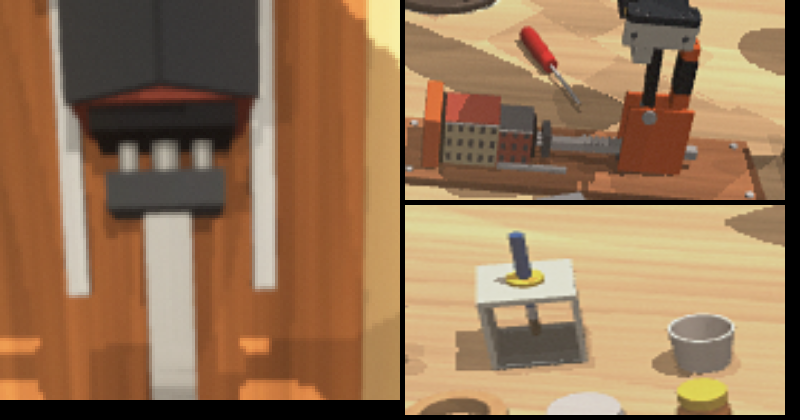

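```bash
python3 -c "
from plant import r
print(r.close_job())"
```

```text
the job is handed in; nothing more can be done
None
```

The job is handed in, with no verdict returned: the brush was dipped, touched to the wall with about 4 N and hung back in the stand. By the last camera measurement the wing is tight against the house with the pad pressed in about 5 mm, and the trigger is still held squeezed with about 16 N.

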